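# Hold a plug-in module in the analyser's hatch

### The arm

A 6-joint arm with a two-finger parallel gripper is mounted at the origin on the work surface. World frame = base frame: x ahead of the robot, y to its left, z up, the work surface at z = 0. Lengths are in m, angles in degrees, forces in N, time in s.
With the tool pointing down it reaches from about 0.325 to 0.85 m from the base axis. Payload 15.5 kg.
Tool frame: the origin (TCP) lies midway between the tips of the shut fingers; the grasp point (between the pads) lies 19 mm behind it; y points along the fingers, x is the direction in which the jaws open and shut, and the axes are right-handed (so a half turn about y gives the same grasp; the last joint's range is limited). The gripper opens to 91 mm and grips with 3 to 60 N. Pads are 32 mm wide; open, the fingers measure 118 mm over their backs; the gripper's body (76 mm by 178 mm) begins 60 mm behind the grasp point.
Start: joints at [-82.764, 28.281, 77.091, -0, 74.628, -5.472], TCP at [0.137, -0.61, 0.214] pointing down, gripper open.
Joint ranges: [-166.48, 166.48], [-47.26, 123.95], [12.59, 153.08], [-70.14, 250.14], [6.76, 159.57], [-176.63, 176.63]. Speed limits (degrees/s): [108.29, 108.29, 147.25, 172.46, 172.46, 172.46].

### API

Orientations are given as a 3x3 rotation matrix whose columns are the frame's x, y, z axes.
In Python, from bench import ctrl gives the robot as it stands. The module is installed in compiled form; this text tells all that it offers. Calls block until the motion is done:
- ctrl.goto(position, orientation): joint-space move of the TCP to a pose.
- ctrl.move_l(position, vel=0.15, ori=None, contact_N=None): straight line of the TCP; ori=None keeps the orientation; vel is the mean speed in m/s. With contact_N (N) it stops when the force on the tool has changed by that much, and returns True; else False.
- ctrl.movej(angles): joint-space move.
- ctrl.command_gripper(opening): opening from 0.0 (shut) to 1.0 (fully open); the grip force is fixed at half the most; returns when the fingers have stopped.
- ctrl.sleep(seconds).
- ctrl.ik(position, orientation): joint angles nearest the present ones, or None.
- ctrl.read_camera(name): name is "side" or "top" or "wrist"; returns the picture (384x512x3 uint8, blue, green, red); there is no depth.
- ctrl.camera_params(name): a dict with "fx", "fy", "cx", "cy" (pixels), "D" ([k1, k2, p1, p2, k3] as OpenCV has them; the pictures are not rectified), "pose" (4x4, takes a point from camera to world coordinates); the wrist camera has in their place "T_tool_cam" (4x4, takes a point from camera to tool coordinates, whose origin is the TCP and whose axes are the tool frame's). Camera axes: x right, y up, looking along -z (the intrinsics and any distortion apply to the point x, -y, -z); pixel columns grow to the right and rows downward; lengths in m; the calibration is good to about 2 mm. A picture is of the moment at which its call begins: read the wrist's pose just before it. camera_params takes no time and is no camera call.
A pose or a line that the arm cannot do raises ctrl.MotionError and nothing moves.
- ctrl.sign_off(): hands the job in, once; it reports no verdict.
Readings, each from a call of its own:
- ctrl.current_t(): time.
- ctrl.current_q(): joint angles.
- ctrl.current_dq(): joint speeds.
- ctrl.current_effort(): joint torques, N m.
- ctrl.current_tool_pos(): TCP position.
- ctrl.current_eef_rot(): TCP orientation.
- ctrl.current_contact_force(): force on the tool from outside, world axes, zero at the start.
- ctrl.current_wrist_torque(): the same for the moment, N m.
- ctrl.current_grip_width(): opening from 0.0 (shut) to 1.0 (fully open).
Only numpy, scipy, OpenCV 4.12 (cv2) and the standard library are available. Lean on these libraries where they do the work, as an engineer would, in place of code of your own. Each camera call takes 0.05 s, during which the arm holds its last target. There are 200 camera calls.

### The job

Pick up the slim plug-in module and lower it upright, foot first, through the narrow open hatch in the top of the analyser until its foot is 40 mm below the top plate, and finish while holding it still there in the gripper, hanging freely: do not let go, do not set it on the bay floor. The housing is brittle, so grip it lightly, with no more than 40 N, and never push it or the gripper hard against the analyser; leave the wide module, the screwdriver and the carton where they are.

Things in the scene. Friction and masses are not known exactly. Their poses are not given: they have to be found in the camera images.
- module: the slim plug-in module, the part to handle: a plain green plastic block standing upright, 24 (x) x 50 (y) x 95 (z, tall) mm, edges rounded 1.5 mm, 110 to 180 g; origin at the centre of its underside (foot), z up. Either way round about z fits the hatch. It is grasped across its 24 mm thickness (x) near its top
- module_foot (a point): centre of the slim module's underside, with the module's axes (same point as its origin)
- wide_module: look-alike bystander, the same green block but twice as thick: 48 (x) x 50 (y) x 95 (z) mm, standing upright; too thick for the hatch; origin at the centre of its underside. It and the slim module stand in either of two places; to be left alone
- analyser: low light grey instrument, fixed to the desk, 200 (x) x 260 (y) x 120 (z) mm, blue band on its front (-x) face; hollow, with a flat top plate 12 mm thick. Origin at the centre of its underside; its yaw varies. On its top are two aluminium blanking plates (100 x 40 mm, closed) and the one open hatch
- hatch (a point): centre of the hatch mouth, level with the top face of the plate (120 mm above the desk), 50 mm to -y of the analyser's centre; axes as the analyser's. A through-slot 26 (x) x 52 (y) mm: 1 mm of play on each side of the slim module. A dark steel collar 6 mm high stands round it, flaring to 3 mm wider on each side at its top. Bay floor 115 mm below the mouth, black
- screwdriver: bystander: screwdriver with orange handle lying on the desk, 190 mm long, along its x; to be left alone
- carton: bystander: flat white carton lying on the desk, 90 (x) x 70 (y) x 30 (z) mm, origin at the centre of its underside; to be left alone

How it is judged (in metres and radians):
On the way, in this order (a step that is already met when the one before it is completed fails the run):
1. the slim module is lifted in the gripper, its foot 8 mm clear above the analyser's top plate (z of module_foot in the frame of hatch above 0.008 m and contact force between the fingers and module above 2 N), for 0.1 s.
2. its foot has entered the hatch (z of module_foot in the frame of hatch below -0.008 m and horizontal distance between module_foot and hatch below 0.006 m and angle between the y axis of module and the y axis of hatch, either way round below 0.12 rad and angle between module's own z axis and vertical below 0.12 rad), for 0.1 s.
At the end, for the whole second after the job is handed in: The slim module is held still by the fingers (speed under 20 mm/s) inside the hatch: foot 28 to 52 mm below the top plate, within 6 mm of the hatch's centre line, upright and in line with the slot within 7 degrees, pressing on the analyser with less than 12 N (z of module_foot in the frame of hatch between -0.052 and -0.028 m and horizontal distance between module_foot and hatch below 0.006 m and angle between the y axis of module and the y axis of hatch, either way round below 0.12 rad and angle between module's own z axis and vertical below 0.12 rad and contact force between the fingers and module above 2 N and contact force between module and analyser below 12 N and linear speed of module below 0.02 m/s); the arm keeps its last pose, push and grip.
It fails at once if the slim module is squeezed too hard: more than 55 N at each of the two finger pads, 110 N summed (contact force between the fingers and module above 110 N).
It fails at once if the slim module is pushed against the analyser with more than 25 N (contact force between module and analyser above 25 N).
It fails at once if the robot hits the analyser with more than 25 N (contact force between any of the arm, the fingers and analyser above 25 N).
It fails at once if a bystander (wide module, screwdriver, carton) is moved more than 15 mm or tipped (distance of any of wide_module, screwdriver, carton from where it was at the start of the episode above 0.015 m or angle between wide_module's own z axis and vertical above 0.3 rad).
It also fails if it takes over 43 s, if anything falls off the work surface, if the arm or the gripper's body presses on something with over 40 N, if the wrist force passes 120 N, or if a joint passes its speed limit or range.

## Working session

There is one attempt and no reset: what is moved stays moved. The work goes in short steps, each a Python script; the robot and the scene stay as the last script left them, time stands still between calls to the robot, and variables do not carry over. Pictures are saved under pics/ and viewed, about 8 in all and at most 12, crops included, and the job is handed in when it is done.

```bash
mkdir -p pics; cat > h.py <<'E'
import numpy as np, cv2
from bench import ctrl
def snap(name):
    P=np.array(ctrl.current_tool_pos());R=np.array(ctrl.current_eef_rot())
    im=ctrl.read_camera(name);c=ctrl.camera_params(name)
    if name=="wrist":
        T=np.eye(4);T[:3,:3]=R;T[:3,3]=P;M=T@np.array(c["T_tool_cam"])
    else: M=np.array(c["pose"])
    K=np.array([[c["fx"],0,c["cx"]],[0,c["fy"],c["cy"]],[0,0,1.]])
    return im,(K,np.array(c["D"],float),M)
def plane(px,cam,z):
    K,D,M=cam
    u=cv2.undistortPoints(np.array(px,float).reshape(-1,1,2),K,D).reshape(-1,2)
    d=np.c_[u[:,0],-u[:,1],-np.ones(len(u))]@M[:3,:3].T
    o=M[:3,3];return o+d*((z-o[2])/d[:,2])[:,None]
def proj(X,cam):
    K,D,M=cam
    p=(np.array(X,float).reshape(-1,3)-M[:3,3])@M[:3,:3];p=p*[1,-1,-1]
    return cv2.projectPoints(p,np.zeros(3),np.zeros(3),K,D)[0].reshape(-1,2)
E
python3 - <<'E'
from h import *
for n in("top","side","wrist"):
    im,c=snap(n);cv2.imwrite(f"pics/{n}0.png",im);print(n,c[0][0],c[1],c[2].round(3).tolist())
a=cv2.imread("pics/top0.png");b=cv2.imread("pics/side0.png");
cv2.imwrite("pics/ts.png",np.hstack([a[:,:],b])[:, :] if 0 else cv2.resize(np.vstack([a,b]),(400*1,600)))
print(np.array(ctrl.current_eef_rot()).round(3).tolist(),ctrl.current_t(),ctrl.current_contact_force(),ctrl.current_grip_width())
E
```

```text
top [383.78729125   0.         258.0541684 ] [-0.08380598  0.          0.          0.          0.        ] [[0.015, 0.998, -0.056, 0.514], [-1.0, 0.016, 0.015, -0.092], [0.015, 0.056, 0.998, 1.198], [0.0, 0.0, 0.0, 1.0]]
side [471.13100108   0.         263.6941803 ] [-0.0335472  0.         0.         0.         0.       ] [[-0.942, 0.209, -0.264, 0.262], [-0.336, -0.556, 0.76, 0.817], [0.012, 0.805, 0.594, 0.841], [0.0, 0.0, 0.0, 1.0]]
wrist [314.15683257   0.         263.73923282] [-0.07468584  0.          0.          0.          0.        ] [[0.22, 0.939, 0.266, 0.212], [-0.976, 0.211, 0.059, -0.591], [-0.001, -0.273, 0.962, 0.384], [0.0, 0.0, 0.0, 1.0]]
[[0.22, -0.0, 0.975], [-0.975, 0.001, 0.22], [-0.001, -1.0, 0.0]] 0.15 [ 0.39069227  0.98273188 -0.74743744] 0.9991185490728199
```

View pics/top0.png

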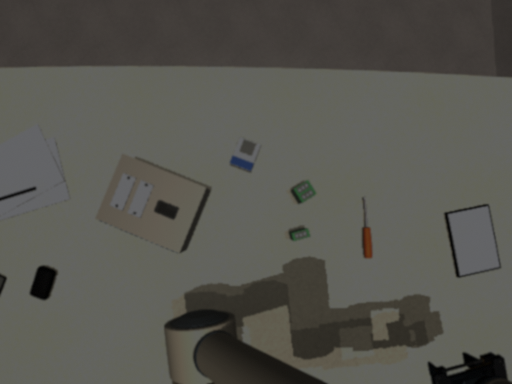

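View pics/side0.png

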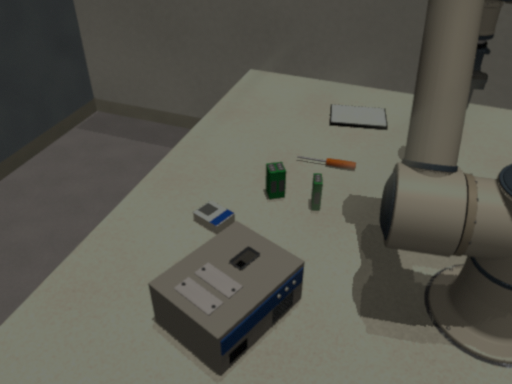

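The top picture shows the slim module at about (299,233), the wide one at (303,191) and the open hatch at (166,209). The blanking plates are at (123,192) and (140,199). I'll get rough positions from this view and then look from closer with the wrist camera.

```bash
python3 - <<'E'
from h import *
im=cv2.imread("pics/top0.png");c=ctrl.camera_params("top")
cam=(np.array([[c["fx"],0,c["cx"]],[0,c["fy"],c["cy"]],[0,0,1.]]),np.array(c["D"],float),np.array(c["pose"]))
print("slim",plane([[299,233]],cam,.08),"wide",plane([[303,191]],cam,.08))
print("hatch",plane([[166,209]],cam,.12), "plates",plane([[123,192],[140,199]],cam,.12))
h=plane([[166,209]],cam,.12)[0];s=plane([[299,233]],cam,.09)[0]
def R(yaw): # jaw axis x at yaw, approach y down
    x=np.array([np.cos(yaw),np.sin(yaw),0]);y=np.array([0,0,-1.]);return np.c_[x,y,np.cross(x,y)]
q0=np.array(ctrl.current_q())
for yd in range(-180,180,30):
    r=R(np.radians(yd))
    a=ctrl.ik([s[0],s[1],.25],r);b=ctrl.ik([h[0],h[1],.3],r)
    print(yd,r[:,2].round(2),None if a is None else np.round(a),None if b is None else np.round(b))
E
```

```text
slim [[ 0.47324038 -0.22886472  0.08      ]] wide [[ 0.59604595 -0.23941676  0.08      ]]
hatch [[0.53617868 0.15094814 0.12      ]] plates [[0.58217455 0.27505697 0.12      ]
 [0.56313446 0.2256688  0.12      ]]
-180 [ 0. -1.  0.] [-32.  18.  88.  -0.  74. 148.] [  10.   19.   79.   -0.   82. -170.]
-150 [ 0.5  -0.87  0.  ] [-32.  18.  88.   0.  74. 118.] [ 10.  19.  79.   0.  82. 160.]
-120 [ 0.87 -0.5   0.  ] [-32.  18.  88.  -0.  74.  88.] [ 10.  19.  79.  -0.  82. 130.]
-90 [1. 0. 0.] [-32.  18.  88.  -0.  74.  58.] [ 10.  19.  79.  -0.  82. 100.]
-60 [0.87 0.5  0.  ] [-32.  18.  88.   0.  74.  28.] [10. 19. 79.  0. 82. 70.]
-30 [0.5  0.87 0.  ] [-32.  18.  88.  -0.  74.  -2.] [10. 19. 79. -0. 82. 40.]
0 [-0.  1.  0.] [-32.  18.  88.  -0.  74. -32.] [10. 19. 79. -0. 82. 10.]
30 [-0.5   0.87  0.  ] [-32.  18.  88.  -0.  74. -62.] [ 10.  19.  79.  -0.  82. -20.]
60 [-0.87  0.5   0.  ] [-32.  18.  88.   0.  74. -92.] [ 10.  19.  79.   0.  82. -50.]
90 [-1.  0.  0.] [ -32.   18.   88.   -0.   74. -122.] [ 10.  19.  79.  -0.  82. -80.]
120 [-0.87 -0.5  -0.  ] [ -32.   18.   88.   -0.   74. -152.] [  10.   19.   79.   -0.   82. -110.]
150 [-0.5  -0.87 -0.  ] None [  10.   19.   79.    0.   82. -140.]
```

```bash
cat >> h.py <<'E'
def R(yaw):
    x=np.array([np.cos(yaw),np.sin(yaw),0]);y=np.array([0,0,-1.]);return np.c_[x,y,np.cross(x,y)]
E
python3 - <<'E'
from h import *
t=ctrl.current_t()
ctrl.goto([0.473,-0.235,0.24],R(0))
im,cam=snap("wrist");cv2.imwrite("pics/w1.png",im);np.savez("w1.npz",K=cam[0],D=cam[1],M=cam[2])
print(ctrl.current_t()-t,ctrl.current_tool_pos())
print(proj([[.473,-.229,.095],[.473,-.229,0],[.596,-.239,.095]],cam))
E
```

```text
1.875 [ 0.47278502 -0.23582891  0.2399227 ]
[[264.92941288 173.98013621]
 [264.6689714  158.02999822]
 [382.19927872 183.24555631]]
```

View pics/w1.png

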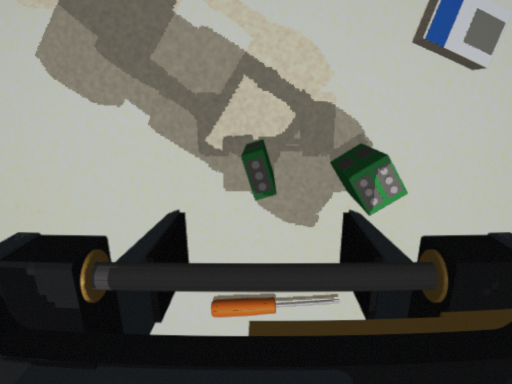

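```bash
python3 - <<'E'
from h import *
im=cv2.imread("pics/w1.png")
c=im[130:212,225:425]
c=cv2.convertScaleAbs(cv2.resize(c,None,fx=4,fy=4,interpolation=cv2.INTER_CUBIC),alpha=1.3,beta=10)
cv2.imwrite("pics/w1c.png",c)
E
```

```text
(no output)
```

View pics/w1c.png

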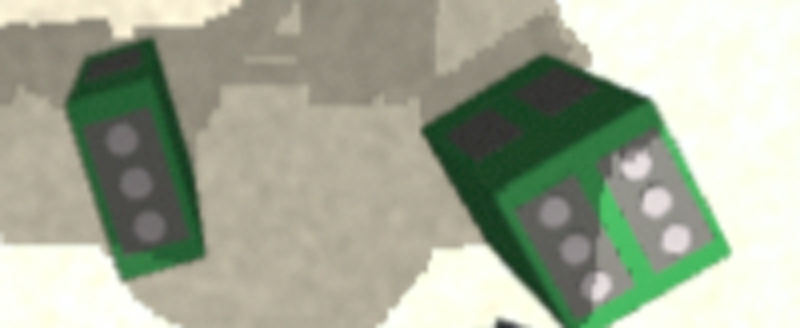

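The crop shows the slim module's top-face corners at about (68,103), (155,82), (203,256) and (123,279) in crop pixels. The three dots run down its middle, and the wide module is at the right.

```bash
python3 - <<'E'
from h import *
f=np.load("w1.npz");cam=(f["K"],f["D"],f["M"])
p=np.array([[68,103],[155,82],[203,256],[123,279],[122,139],[136,184],[150,226]])/4-.375+[225,130]
X=plane(p,cam,.095);print(X[:,:2].round(4))
q=X[:4,:2];print("centre",q.mean(0),"sides mm",[round(1e3*np.linalg.norm(q[i]-q[(i+1)%4]),1) for i in range(4)])
l=(q[0]-q[3]+q[1]-q[2]);d=X[4]-X[6];w=q[1]-q[0]+q[2]-q[3]
print("jaw yaw",[round(np.degrees(np.arctan2(-v[0],v[1])),1) for v in(l,d)],np.degrees(np.arctan2(w[1],w[0])))
# mask check of long edges
im=cv2.imread("pics/w1.png").astype(int);m=((im[...,1]>1.5*im[...,2])&(im[...,1]>1.3*im[...,0])).astype(np.uint8)
n,l,s,c=cv2.connectedComponentsWithStats(m);print([(s[i].tolist(),c[i].round(1).tolist()) for i in range(1,n) if s[i][4]>60])
im=cv2.imread("pics/top0.png").astype(int);m=((im[...,1]>1.3*im[...,2])&(im[...,1]>1.2*im[...,0])).astype(np.uint8)
n,l,s,c=cv2.connectedComponentsWithStats(m);print([(s[i].tolist(),c[i].round(1).tolist()) for i in range(1,n) if s[i][4]>20])
E
```

```text
[[ 0.4494 -0.2096]
 [ 0.4715 -0.2043]
 [ 0.4839 -0.2501]
 [ 0.4629 -0.2564]
 [ 0.463  -0.2189]
 [ 0.4665 -0.2307]
 [ 0.4701 -0.2419]]
centre [ 0.46692341 -0.23010477] sides mm [np.float64(22.7), np.float64(47.4), np.float64(21.9), np.float64(48.6)]
jaw yaw [np.float64(15.7), np.float64(17.1)] 15.023652821533089
[([242, 140, 34, 60, 662], [259.2, 166.9]), ([331, 144, 76, 71, 1754], [365.6, 175.5])]
[([293, 181, 23, 21, 129], [303.2, 191.5]), ([291, 229, 19, 12, 72], [298.8, 233.3])]
```

```bash
python3 - <<'E'
from h import *
r=R(np.radians(16));p=np.array([0.467,-0.2303,0])
ctrl.goto(p+[0,0,.15],r)
hit=ctrl.move_l(p+[0,0,.061],vel=.08,contact_N=6)
print(hit,ctrl.current_tool_pos(),ctrl.current_contact_force())
if not hit:
    ctrl.command_gripper(0.0);print("w mm",ctrl.current_grip_width()*91)
    f0=ctrl.current_contact_force()
    ctrl.move_l(p+[0,0,.10],vel=.08);ctrl.sleep(.2)
    print(f0,ctrl.current_contact_force(),ctrl.current_grip_width()*91)
    ctrl.move_l(p+[0,0,.25],vel=.2)
    rh=R(np.radians(-20)); h=np.array([.536,.151,0]); yh=rh[:,2]
    ctrl.goto(h-0.075*yh+[0,0,.25],rh)
    im,cam=snap("wrist");cv2.imwrite("pics/w2.png",im);np.savez("w2.npz",K=cam[0],D=cam[1],M=cam[2],P=ctrl.current_tool_pos())
    print(ctrl.current_tool_pos(),ctrl.current_t(),proj([h+[0,0,.12]],cam))
E
```

```text
False [ 0.46724105 -0.23046463  0.06142264] [0.35897404 0.06938123 0.07046512]
w mm 24.02512181797786
[-0.56714075 -0.1428648  -0.32579225] [ 0.6260794   0.08426773 -1.38872294] 23.39256381970191
[0.51042467 0.07963683 0.24964912] 7.7667 [[265.13743466 104.75430672]]
```

View pics/w2.png

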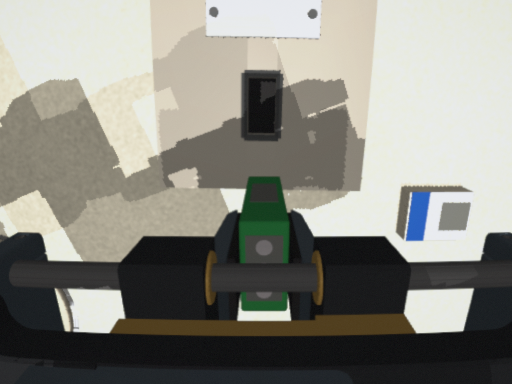

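Module held (width 23.4 mm). The wrist picture shows the hatch at (262,105), nearly in line, and the held module at x≈264. I'll enlarge that area.

```bash
python3 - <<'E'
from h import *
im=cv2.imread("pics/w2.png")
a=cv2.resize(im[60:150,232:297],None,fx=6,fy=6,interpolation=cv2.INTER_CUBIC)
b=cv2.resize(im[165:255,232:297],None,fx=6,fy=6,interpolation=cv2.INTER_CUBIC)
cv2.imwrite("pics/w2c.png",cv2.convertScaleAbs(np.hstack([a,b]),alpha=1.8,beta=15))
E
```

```text
(no output)
```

View pics/w2c.png

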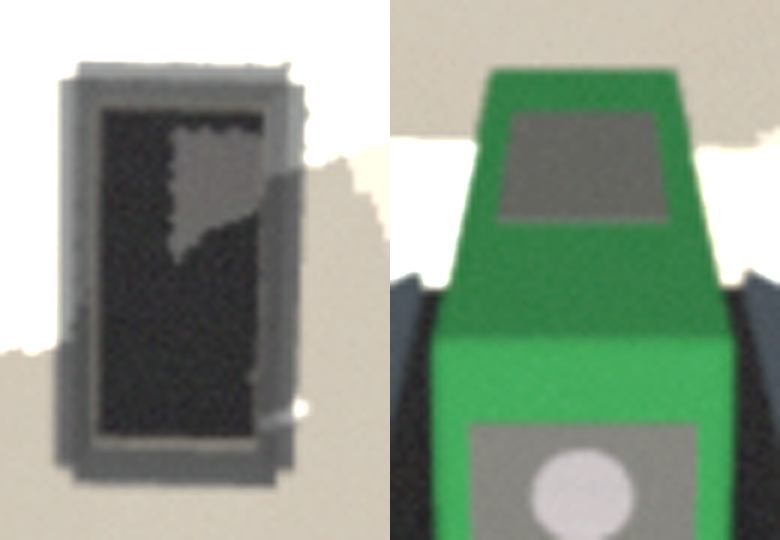

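```bash
python3 - <<'E'
from h import *
f=np.load("w2.npz");cam=(f["K"],f["D"],f["M"]);P=f["P"]
r=R(np.radians(-20))
def c(p,v0): return np.array(p)/6-.417+[232,v0]
def show(n,p,v0,z):
    X=plane(c(p,v0),cam,z);L=(X-P)@r
    print(n,(L[:,[0,2]]*1e3).round(1).tolist(),"mean world",X.mean(0).round(4),"tool",(L.mean(0)*1e3).round(1));return X
for n,p,z in(("rim",[[95,105],[270,105],[260,448],[92,448]],.12),("inner",[[103,110],[265,110],[255,437],[98,437]],.12),("inner-12",[[103,110],[265,110],[255,437],[98,437]],.108),("outerTop",[[62,63],[303,63],[292,485],[57,485]],.126),("outerBase",[[62,63],[303,63],[292,485],[57,485]],.12)):
    X=show(n,p,60,z);l=X[0]-X[3]+X[1]-X[2];w=X[1]-X[0]+X[2]-X[3]
    print("   yaw",np.degrees(np.arctan2(-l[0],l[1])).round(2),np.degrees(np.arctan2(w[1],w[0])).round(2))
show("foot",[[100,70],[285,70]],165,P[2]-.061)
show("top",[[45,338],[345,338]],165,P[2]+.034)
# front edge of analyser and side lines not needed
E
```

```text
rim [[-16.5, 100.4], [10.0, 100.4], [8.9, 48.6], [-17.6, 48.6]] mean world [0.5323 0.151  0.12  ] tool [ -3.8 129.6  74.5]
   yaw -21.21 -20.01
inner [[-15.3, 99.7], [9.3, 99.7], [8.1, 50.3], [-16.6, 50.3]] mean world [0.5327 0.1514 0.12  ] tool [ -3.6 129.6  75. ]
   yaw -21.43 -20.01
inner-12 [[-15.9, 100.5], [9.7, 100.5], [8.5, 49.2], [-17.2, 49.2]] mean world [0.5325 0.1513 0.108 ] tool [ -3.7 141.6  74.9]
   yaw -21.43 -20.01
outerTop [[-21.0, 106.0], [14.6, 105.9], [13.7, 43.5], [-22.8, 43.5]] mean world [0.5323 0.1512 0.126 ] tool [ -3.9 123.6  74.7]
   yaw -21.21 -20.01
outerBase [[-21.4, 106.5], [14.9, 106.5], [14.1, 42.8], [-23.2, 42.8]] mean world [0.5323 0.1511 0.12  ] tool [ -3.9 129.6  74.7]
   yaw -21.21 -20.01
foot [[-13.4, 23.9], [10.0, 23.9]] mean world [0.517  0.1027 0.1886] tool [-1.7 61.  23.9]
top [[-13.1, 24.9], [10.2, 24.9]] mean world [0.5176 0.1035 0.2836] tool [ -1.4 -34.   24.9]
```

Module and hatch are seen in the same view, so the camera's 1.5 mm sideways bias cancels out. I move above the mouth and look again.

```bash
cat >> h.py <<'E'
def settle(target,r,vel=.05):
    target=np.array(target,float);ctrl.move_l(target,vel=vel,ori=r);ctrl.sleep(.3)
    e=target-np.array(ctrl.current_tool_pos());ctrl.move_l(target+e,vel=.02,ori=r);ctrl.sleep(.3)
    print("err mm",((target-np.array(ctrl.current_tool_pos()))*1e3).round(2),"cmd off",(e*1e3).round(2));return e
E
python3 - <<'E'
from h import *
P=np.load("w2.npz")["P"];r=R(np.radians(-20));rn=R(np.radians(-21))
T=P-.0022*r[:,0]+.0751*r[:,2];T[2]=.199
e=settle(T,rn,.08);np.savez("T.npz",T=T,e=e)
im,cam=snap("wrist");cv2.imwrite("pics/w3.png",im);np.savez("w3.npz",K=cam[0],D=cam[1],M=cam[2],P=ctrl.current_tool_pos())
print(T,np.array(ctrl.current_eef_rot()).round(4).tolist(),ctrl.current_contact_force(),ctrl.current_t())
b=cv2.resize(im[100:250,200:330],None,fx=4,fy=4,interpolation=cv2.INTER_CUBIC)
cv2.imwrite("pics/w3c.png",cv2.convertScaleAbs(b,alpha=1.8,beta=15))
E
```

```text
err mm [ 0.03 -0.13  0.14] cmd off [-0.03  0.12 -0.14]
[0.53404306 0.15096019 0.199     ] [[0.9336, -0.0001, 0.3584], [-0.3584, 0.0, 0.9336], [-0.0001, -1.0, -0.0]] [-0.55557533 -0.84447434 -1.82995228] 9.9417
```

View pics/w3c.png

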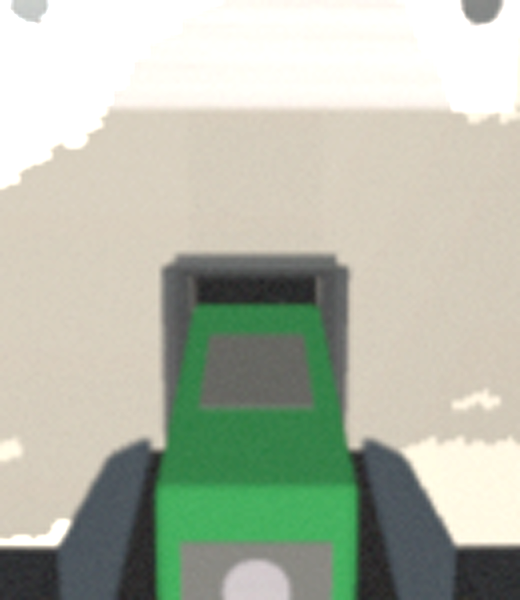

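```bash
python3 - <<'E'
from h import *
f=np.load("w3.npz");cam=(f["K"],f["D"],f["M"]);P=f["P"];r=R(np.radians(-21))
for n,p,z in(("foot",[[190,305],[320,305]],.138),("top",[[158,487],[357,487]],.233),("rim",[[190,276],[322,276]],.12),("collar",[[163,256],[348,256]],.126)):
    L=(plane(np.array(p)/4-.375+[200,100],cam,z)-P)@r;print(n,(L[:,[0,2]]*1e3).round(1).tolist())
E
```

```text
foot [[-13.9, 24.1], [10.6, 24.1]]
top [[-12.8, 24.5], [10.3, 24.5]]
rim [[-14.8, 25.9], [11.9, 25.9]]
collar [[-19.8, 31.2], [16.7, 31.2]]
```

Aligned to within about 0.5 mm. I descend slowly with a contact stop, shifting 0.4 mm along the slot.

```bash
python3 - <<'E'
from h import *
f=np.load("T.npz");r=R(np.radians(-21));T=f["T"]+f["e"]+.0004*r[:,2]
f0=np.array(ctrl.current_contact_force())
for z in (.178,.160,.141):   # foot z = TCP - .061
    T[2]=z
    hit=ctrl.move_l(T,vel=.025,contact_N=5)
    print(z,hit,np.round(ctrl.current_tool_pos(),4),(np.array(ctrl.current_contact_force())-f0).round(2),np.round(ctrl.current_wrist_torque(),2),ctrl.current_grip_width()*91)
    if hit: break
ctrl.sleep(.3);print((np.array(ctrl.current_contact_force())-f0).round(2),ctrl.current_t(),ctrl.current_tool_pos())
im,cam=snap("wrist");np.savez("w4.npz",K=cam[0],D=cam[1],M=cam[2],P=ctrl.current_tool_pos())
s,_=snap("side")
b=cv2.resize(im[100:320,170:360],None,fx=2.5,fy=2.5);s=cv2.resize(s[220:360,150:310],(320*550//280*1,550))[:, :]
b=cv2.resize(b,(380,440));s=cv2.resize(s,(400,440));cv2.imwrite("pics/w4.png",cv2.convertScaleAbs(np.hstack([b,s]),alpha=1.6,beta=10))
E
```

```text
0.178 False [0.5343 0.1515 0.1781] [ 0.7   1.4  -0.07] [-0.01 -0.06 -0.02] 23.91449389004935
0.16 False [0.5342 0.1515 0.1601] [ 1.09  1.11 -0.34] [-0.03 -0.09 -0.05] 23.67358832655362
0.141 False [0.5343 0.1515 0.1411] [ 0.31  0.4  -0.17] [-0.   -0.1  -0.04] 23.71018685508352
[ 0.56  1.5  -0.15] 13.0 [0.53419739 0.15147654 0.14110213]
```

View pics/w4.png

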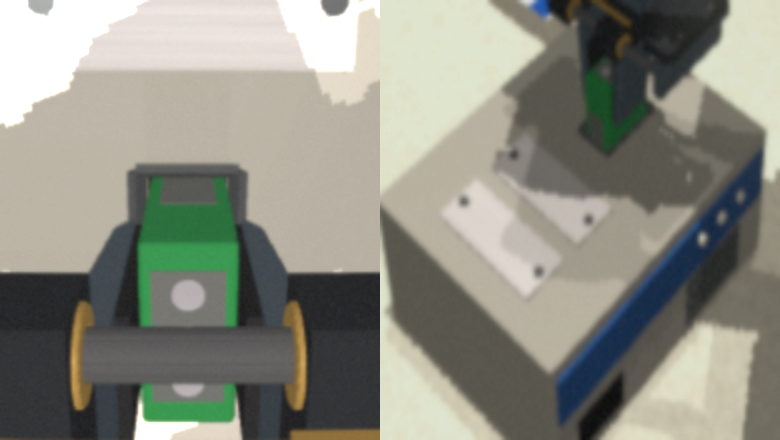

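The module is in the hatch with no contact force. Its top edge sits at the same wrist-image row as before (221 against 222), so it hasn't slipped in the grip.

```bash
python3 -c "
from h import *
print(ctrl.current_tool_pos(),max(abs(np.array(ctrl.current_dq()))));ctrl.sign_off()"
```

```text
[0.53416968 0.15146246 0.14102664] 0.16958063316211555
the job is handed in; nothing more can be done
```

The slim module is in the hatch, held still in the gripper and hanging freely, with its foot about 40 mm below the top plate. I handed the job in at about 13 s of the 43 s allowed; sign-off reports no verdict.

**How it went:** I found the slim module with the top and wrist cameras and gripped it across its 24 mm thickness; the grip force is fixed at about 30 N. I lifted it and measured the hatch and the held module in the same wrist picture, which cancelled a sideways camera offset of about 1.5 mm. I then lowered it slowly with a 5 N contact stop.

**Last checks:**
- **Contact:** the stop never triggered, and the force change stayed under about 2 N all the way down.
- **Grip:** the fingers read 23.7 mm wide, and the module's top edge was at the same row in the wrist picture before and after lowering, so it had not slipped.
- **Position:** the tool is at z = 0.141 m, which puts the foot at about 0.080 m, or 40 mm below the plate.
- **Fit:** the last wrist and side pictures show the module upright and in line inside the collar.

**Disagreement:** the slot's long and short edges gave slightly different angles, -21.2° and -20.0°. I used -21°, well inside the 7° tolerance.

**Not checked:** I did not take another picture of the wide module, screwdriver and carton afterwards. The arm's path kept clear of the wide module and did not go near the other two.

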